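# Find the bottle cup that fits the nest

### The job

Lift the steel jig plate straight up off the fixture's two dowels, keeping it level, and lay it flat on the table clear of the fixture. Then try the three white cups in the nest it covered until you find the one whose foot goes in, and leave that one fully home in the nest with its collar resting on the block. The other two cups must end up standing upright on the table clear of the fixture, and the other things on the table stay where they are.

Things in the scene. Friction and masses are not known exactly. Their poses are not given: they have to be found in the camera images.
- fixture: fixed fixture, 168 (x) x 98 (y) mm; origin at table height under the centre of its nest, z up. Two dark steel dowel blocks, 32x70 mm, 36 mm high, at x = -68 and +68 mm each carry an upright steel dowel, 10 mm thick, y = 0, tip 54 mm above the table. Between them the aluminium nest block, 100 x 84 mm, 35 mm high, with a rectangular pocket
- nest (a point): centre of the mouth of the nest's pocket, 35 mm above the table; axes as the fixture's. Pocket 30 mm deep, long side along x, 3 mm longer and wider than one cup's foot. That cup sinks until its collar rests on the block (cup origin 9 mm above the table), cup x along fixture x, either way round. Wrong cups stop on the rim, origin over 30 mm up
- dowel_far (a point): tip of the dowel at x = +68 mm of the fixture, 54 mm above the table. Behind it, not part of the job, two fixed spare nest blocks of the same outside size (100 x 84 x 35 mm, other pockets, axes as the fixture's) stand on the table, centred at x = 240, y = -90 mm and x = 240, y = -200 mm in the fixture's frame
- plate: steel jig plate over the nest at the start, 180 (x) x 70 (y) x 8 mm, about 0.4 kg, two 11.2 mm holes at x = -68 and +68 mm on the dowels. Origin: centre of its underside, 36 mm above the table at the start, clear of the dowels above 54 mm. Black upright grip in its middle, 56 mm along x, 16 mm thick (y), top 44 mm above the origin: grasp from above across y
- cup_k: white plastic cup, one of three alike from above: open collar 76 (x) x 60 (y) x 38 mm, walls 4 mm, on a solid foot 26 mm high, lower edge rounded 4 mm; 64 mm high, about 0.2 kg. Feet are 60 to 72 mm (x) by 44 to 56 mm (y), the longer the narrower, in 6 mm steps. Which one fits changes from start to start: try. Origin: centre of the foot's underside, z up. Grasp the collar across y
- cup_m: white plastic cup, one of three alike from above: open collar 76 (x) x 60 (y) x 38 mm, walls 4 mm, on a solid foot 26 mm high, lower edge rounded 4 mm; 64 mm high, about 0.2 kg. Feet are 60 to 72 mm (x) by 44 to 56 mm (y), the longer the narrower, in 6 mm steps. Which one fits changes from start to start: try. Origin: centre of the foot's underside, z up. Grasp the collar across y
- cup_t: white plastic cup, one of three alike from above: open collar 76 (x) x 60 (y) x 38 mm, walls 4 mm, on a solid foot 26 mm high, lower edge rounded 4 mm; 64 mm high, about 0.2 kg. Feet are 60 to 72 mm (x) by 44 to 56 mm (y), the longer the narrower, in 6 mm steps. Which one fits changes from start to start: try. Origin: centre of the foot's underside, z up. Grasp the collar across y
- bottle_right: bystander, leave alone: soap bottle, unlabelled, 50x87x202 mm, upright; origin at the centre of its underside, wide side along its y
- bottle_front: bystander, leave alone: soap bottle, unlabelled, 50x87x202 mm, upright; origin at the centre of its underside, wide side along its y
- gauge_block: bystander, leave alone: small steel setting gauge, 30 (x) x 60 (y) x 42 mm; origin at the centre of its underside
- cap_loose0: bystander, leave alone: loose black bottle cap, 37 mm across, 32 mm high; origin at the centre of its underside
- cap_loose1: bystander, leave alone: loose black bottle cap, 37 mm across, 33 mm high; origin at the centre of its underside
- glue_can: bystander, leave alone: tin 69 mm across, 76 mm high; origin at the centre of its underside
- brush: bystander, leave alone: flat glue brush lying down, 38 (x) x 148 (y) x 10 mm; origin at the centre of its underside
Mind the look-alikes: they are no part of the job. What is shaped like the cup_m but yellow is not meant.

How it is judged (in metres and radians):
On the way, in this order (a step that is already met when the one before it is completed fails the run):
1. the plate is lifted clear of the dowels while still over the fixture (height (world z) of plate above 0.055 m and horizontal distance between plate and fixture below 0.04 m), for 0.05 s.
2. the plate lies flat on the table, clear of the fixture (height (world z) of plate below 0.008 m and angle between plate's own z axis and vertical below 0.06 rad and horizontal distance between plate and fixture above 0.12 m), for 0.2 s.
At the end, for the whole second after the job is handed in: One cup is home in the nest (origin < 12.5 mm up, < 6 mm off centre, < 0.08 rad askew, tilt < 0.05), the other two upright on the table (< 5 mm, tilt < 0.08) and the plate flat on it (< 8 mm, tilt < 0.06), centres > 120 mm from the fixture's; all at rest (< 0.02 m/s) (all of step 2 and linear speed of each of cup_k, cup_m, cup_t, plate below 0.02 m/s and ((z of cup_k in the frame of fixture below 0.0125 m and horizontal distance between cup_k and fixture below 0.006 m and angle between the x axis of cup_k and the x axis of fixture, either way round below 0.08 rad and angle between cup_k's own z axis and vertical below 0.05 rad and height (world z) of each of cup_m, cup_t below 0.005 m and angle between each of cup_m, cup_t's own z axis and vertical below 0.08 rad and horizontal distance between each of cup_m, cup_t and fixture above 0.12 m) or (z of cup_m in the frame of fixture below 0.0125 m and horizontal distance between cup_m and fixture below 0.006 m and angle between the x axis of cup_m and the x axis of fixture, either way round below 0.08 rad and angle between cup_m's own z axis and vertical below 0.05 rad and height (world z) of each of cup_k, cup_t below 0.005 m and angle between each of cup_k, cup_t's own z axis and vertical below 0.08 rad and horizontal distance between each of cup_k, cup_t and fixture above 0.12 m) or (z of cup_t in the frame of fixture below 0.0125 m and horizontal distance between cup_t and fixture below 0.006 m and angle between the x axis of cup_t and the x axis of fixture, either way round below 0.08 rad and angle between cup_t's own z axis and vertical below 0.05 rad and height (world z) of each of cup_k, cup_m below 0.005 m and angle between each of cup_k, cup_m's own z axis and vertical below 0.08 rad and horizontal distance between each of cup_k, cup_m and fixture above 0.12 m))); the robot touches nothing.
It fails at once if the plate is tilted by more than 0.2 rad (angle between plate's own z axis and vertical above 0.2 rad).
It fails at once if a bystander is moved by more than 30 mm or tipped over (distance of any of bottle_right, bottle_front, gauge_block, cap_loose0, cap_loose1, glue_can, brush from where it was at the start of the episode above 0.03 m or angle between any of bottle_right, bottle_front, gauge_block, cap_loose0, cap_loose1, glue_can, brush's own z axis and vertical above 0.4 rad).
It also fails if it takes over 72 s, if anything falls off the work surface, if the arm or the gripper's body presses on something with over 40 N, if the wrist force passes 120 N, or if a joint passes its speed limit or range.

### The arm

A 6-joint arm with a two-finger parallel gripper is mounted at the origin on a cart in front of the work surface, level with it; the furniture and walls round the work are solid. World frame = base frame: x ahead of the robot, y to its left, z up, the work surface at z = 0. Lengths are in mm, angles in rad, forces in N, time in s.
With the tool pointing down it reaches from about 350 to 725 mm from the base axis. Payload 6 kg.
Tool frame: the origin (TCP) lies where the fingers leave the gripper's body, on its centre line; the fingertips stand 73 mm ahead of it and the grasp point (between the pads) lies 54 mm ahead of it; x points along the fingers, y is the direction in which the jaws open and shut, and the axes are right-handed (so a half turn about x gives the same grasp; the last joint's range is limited). The gripper opens to 85 mm and grips with 20 to 120 N. Pads are 22 mm wide; open, the fingers measure 114 mm over their backs; the gripper's body (76 mm by 85 mm) begins 54 mm behind the grasp point. The pads swing forward as they close: fully open they stand 13 mm farther back than shut.
Start: joints at [1.649, 0.04, 0.085, 0, -1.615, -0.334], TCP at [151.785, 580.468, 303.861] pointing down, gripper open.
Joint ranges: [-2.56, 2.56], [-1.29, 2.01], [-1.08, 1.49], [-3.29, 1.98], [-2.81, -0.18], [-2.99, 2.99]. Speed limits (rad/s): [2.57, 2.57, 3.01, 3.14, 3.14, 3.14].

### API

Orientations are given as a rotation vector (axis times angle).
In Python, from plant import ctrl gives the robot as it stands.
- The arm moves only by the tool apply_moves, never from a script. Its argument "increments" is a list of rows, each an object with "slide": the shift along the tool's x, y, z in cm, a list of three; "rot": the turn, a rotation vector about the tool's x, y, z in degrees, a list of three; "gripper": the opening, from 0 (shut) to 1 (fully open). In form: [{"slide": [tx, ty, tz], "rot": [ax, ay, az], "gripper": gripper}, ...]. A call has 1 to 20 rows; each row is the pose to reach, as a shift and turn from the pose measured when the call began, along the tool's axes at that moment; what a row does not reach only later rows make up. A row lasts 1/12 s, in which the tool goes at most 41.7 mm and 7.16 degrees, less where a joint would pass 70% of its speed; a pose out of reach is approached as far as the arm can. A call with a gripper value outside its range is refused whole. The fingers move at their own pace and stop on an object; "grip_force" is the grip in N (left out, the last holds). Time passes only in rows, so rows that repeat a pose let the fingers close. It gives the time, the measured TCP pose, the force and the opening at its end, in the units of the state.
- ctrl.observe(): the state, without advancing time (a new reading comes with each control period).
- ctrl.snapshot(name): name is "side" or "top" or "wrist"; returns a dict with "image" (400x640x3 uint8, red, green, blue), "vertical_fov" (degrees; the focal length in pixels is half the picture's height over the tangent of half this angle, whatever the lens; pixels are square), "cx", "cy" (the principal point, pixels), "xyz" and "orientation" of the camera in the world. Camera axes: x right, y up, looking along -z (the intrinsics and any distortion apply to the point x, -y, -z); pixel columns grow to the right and rows downward; lengths in mm; the calibration is good to about 2 mm. A picture is of the moment at which its call begins. There is no depth.
- ctrl.job_done(): hands the job in, once; it reports no verdict.
The state is a dict: "t": time; "q": joint angles; "joint_vel": joint speeds; "joint_torque": joint torques, N m; "position": TCP position; "ee_rot": TCP orientation; "contact_force": force on the tool from outside, world axes, zero at the start; "torque": the same for the moment, N m; "grip_width": opening from 0.0 (shut) to 1.0 (fully open).
Only numpy, scipy, OpenCV 4.12 (cv2) and the standard library are available. Lean on these libraries where they do the work, as an engineer would, in place of code of your own. Each camera call takes 0.05 s, during which the arm holds its last target. There are 200 camera calls.

## Working session

There is one attempt and no reset: what is moved stays moved. The work goes in short steps, Python scripts to look and compute and a tool call to move; the robot and the scene stay as the last step left them, time stands still between calls to the robot, and variables do not carry over. Pictures are saved under pics/ and viewed, about 8 in all and at most 12, crops included, and the job is handed in when it is done.

Besides the shell and the picture viewer there is one more tool, called after "Emit:" by a JSON object that holds its "api" and its "payload". apply_moves: Moves the arm, as the interface text tells. Its arguments: {"type":"object","properties":{"increments":{"type":"array","items":{"type":"object","properties":{"slide":{"type":"array","items":{"type":"number"}},"rot":{"type":"array","items":{"type":"number"}},"gripper":{"type":"number"}}}},"grip_force":{"type":"number"}},"required":["increments"]}

```bash
ls; mkdir -p pics; python3 - <<'E'
from plant import ctrl
import cv2
print(ctrl.observe())
for n in("top","side"):
    s=ctrl.snapshot(n); cv2.imwrite(f"pics/{n}0.png",s["image"][:,:,::-1]); print(n,{k:v for k,v in s.items() if k!="image"})
E
```

```text
pics
{'t': 0.0, 'q': array([ 1.64872331e+00,  4.08300635e-02,  8.37955620e-02, -4.76897142e-04,
       -1.61549533e+00, -3.33711196e-01]), 'joint_vel': array([ 4.23202508e-04,  2.19980582e-03, -1.78716695e-03,  1.49904313e-03,
       -4.16521713e-04,  4.31491436e-05]), 'joint_torque': array([-1.67409013e-03, -3.68207395e+01,  3.47404504e+01,  6.93203241e+00,
       -5.46064752e-03,  4.69432877e-06]), 'position': array([151.65350433, 580.31028068, 302.85741753]), 'ee_rot': array([-2.08579211,  0.27010009,  2.08602789]), 'contact_force': array([-0.20317796,  0.94831244,  0.50277622]), 'torque': array([-0.03069912,  0.02911636,  0.00131778]), 'grip_width': 0.9976496044856393}
top {'vertical_fov': 50.36229813810068, 'cx': 321.6487114799061, 'cy': 201.78397449398358, 'xyz': array([ 279.04374861,   59.59900191, 1499.3754187 ]), 'orientation': array([ 0.13262382, -0.14541965, -1.54998809])}
side {'vertical_fov': 56.38656176974632, 'cx': 317.4123075921818, 'cy': 192.07168118695944, 'xyz': array([ 602.89711311, -871.66413362,  840.21156363]), 'orientation': array([0.8745973 , 0.01885815, 0.0276621 ])}
```

View pics/top0.png

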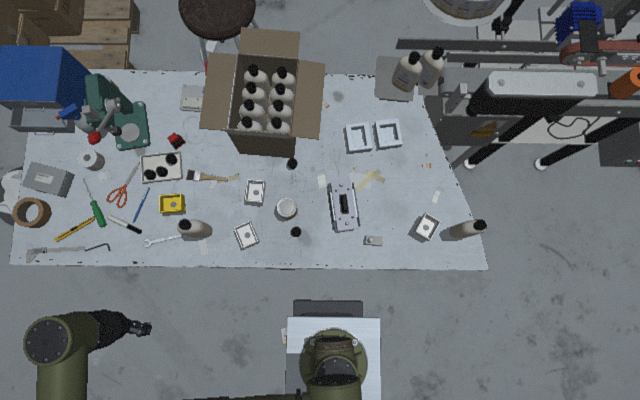

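View pics/side0.png

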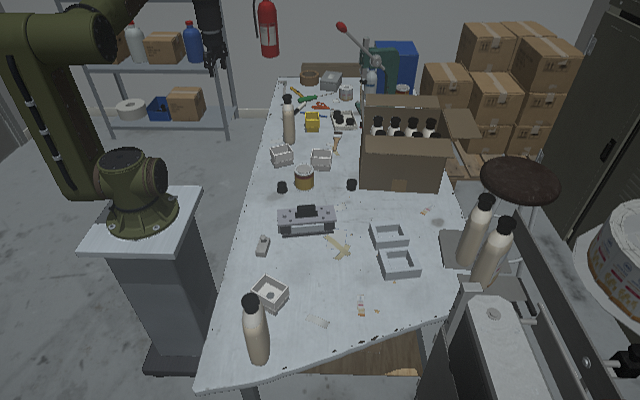

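Top view: the cups are the white items at about (255,192), (246,235) and (426,227). The yellow look-alike is at (172,204). The fixture with plate and black grip is at (343,207), the spare nests at (359,137) and (388,134), the glue can at (287,207), the caps at (292,164) and (296,232), the gauge at (373,240) and the bottles at (190,228) and (470,228).

```bash
cat > h.py <<'E'
from plant import ctrl
import cv2, numpy as np
from scipy.spatial.transform import Rotation as R
def snap(n,f=None):
    s=ctrl.snapshot(n)
    if f: cv2.imwrite(f"pics/{f}.png",s["image"][:,:,::-1])
    return s
def foc(s): return 200/np.tan(np.radians(s["vertical_fov"]/2))
def p2w(s,u,v,z):
    d=R.from_rotvec(s["orientation"]).apply([(u-s["cx"])/foc(s),-(v-s["cy"])/foc(s),-1.])
    return s["xyz"]+d*(z-s["xyz"][2])/d[2]
def w2p(s,p):
    c=R.from_rotvec(s["orientation"]).inv().apply(np.asarray(p,float)-s["xyz"])
    return np.array([s["cx"]-foc(s)*c[0]/c[2], s["cy"]+foc(s)*c[1]/c[2]])
def to_tool(p,yaw,st=None):
    """slide (cm) and rot (deg) in tool axes to TCP position p, tool down, jaw axis at world angle yaw"""
    st=st or ctrl.observe(); R0=R.from_rotvec(st["ee_rot"])
    best=None
    for y in(yaw,yaw+np.pi):
        Y=np.array([np.cos(y),np.sin(y),0]);X=np.array([0,0,-1.])
        T=R.from_matrix(np.c_[X,Y,np.cross(X,Y)])
        r=(R0.inv()*T).as_rotvec(degrees=True)
        if best is None or np.linalg.norm(r)<np.linalg.norm(best): best=r
    return R0.inv().apply(np.asarray(p)-st["position"])/10, best
E
python3 - <<'E'
from h import *
s=snap("top");im=s["image"]
for n,u,v,z in[("cupA",255,192,64),("cupB",246,235,64),("cupC",426,227,64),("yel",172,204,64),("grip",343,204,80),("sp1",359,137,35),("sp2",388,134,35),("can",287,207,76),("cap0",292,163,32),("cap1",296,231,32),("gauge",373,240,42),("botR",478,224,202),("botF",185,224,202),("brush",212,177,10),("plTL",332,184,44),("plTR",352,184,44),("plBL",335,231,44),("plBR",359,228,44)]:
    print(n,p2w(s,u,v,z).round())
st=ctrl.observe();M=R.from_rotvec(st["ee_rot"]).as_matrix();print(M.round(3))
c=im[150:260,225:445,::-1];cv2.imwrite("pics/crop0.png",cv2.resize(c,None,fx=3.6,fy=3.6,interpolation=cv2.INTER_CUBIC))
w=snap("wrist","wrist0");print(w["xyz"],R.from_rotvec(w["orientation"]).as_matrix().round(3),w["vertical_fov"])
E
```

```text
cupA [567. 279.  64.]
cupB [418. 303.  64.]
cupC [ 456. -306.   64.]
yel [520. 560.  64.]
grip [527. -22.  80.]
sp1 [781. -81.  35.]
sp2 [ 794. -186.   35.]
can [514. 167.  76.]
cap0 [681. 157.  32.]
cap1 [438. 137.  32.]
gauge [ 410. -128.   42.]
botR [ 451. -432.  202.]
botF [436. 468. 202.]
brush [630. 444.  10.]
plTL [604.  14.  44.]
plTR [605. -56.  44.]
plBL [439.   2.  44.]
plBR [451. -80.  44.]
[[-0.    -0.253 -0.967]
 [-0.001 -0.967  0.253]
 [-1.     0.001 -0.   ]]
[218.63007491 563.22468006 373.11889002] [[-0.253  0.931  0.264]
 [-0.967 -0.244 -0.068]
 [ 0.001 -0.273  0.962]] 66.81057126651868
```

View pics/crop0.png

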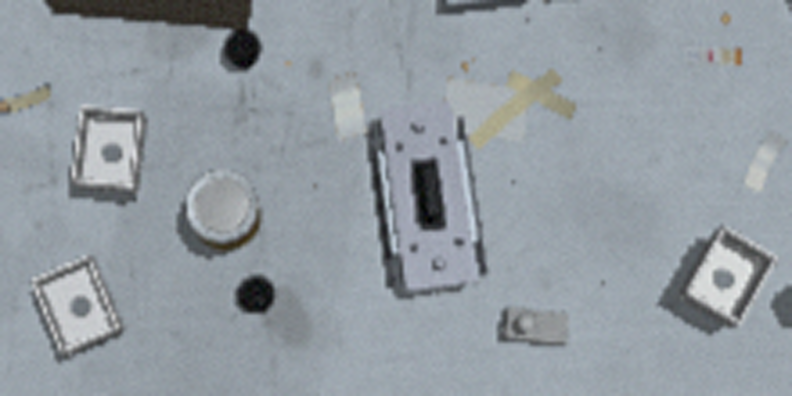

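The crop confirms the choice. The plate with its black grip is at crop (428,195). The three white cups are at (112,152), (78,305) and (725,275), with the glue can at (220,208) and the gauge at (532,325). From the spare nest blocks, the fixture sits near (531,-21) mm with a yaw of about 7°. I'll go above it for a close look.

```bash
python3 - <<'E'
from h import *
print(to_tool([525,-22,290],np.radians(97)))
E
```

```text
(array([  1.38650427,  48.83373861, -51.3537706 ]), array([-2.16539117e+01,  4.61759935e-03, -6.26084641e-02]))
```

Emit:
{"api": "apply_moves", "payload": {"increments": [{"slide":[0.1,4.9,-5.1],"rot":[-2,0,0],"gripper":1},{"slide":[0.3,9.8,-10.3],"rot":[-4,0,0],"gripper":1},{"slide":[0.4,14.6,-15.4],"rot":[-7,0,0],"gripper":1},{"slide":[0.6,19.5,-20.5],"rot":[-9,0,0],"gripper":1},{"slide":[0.7,24.4,-25.7],"rot":[-11,0,0],"gripper":1},{"slide":[0.8,29.3,-30.8],"rot":[-13,0,0],"gripper":1},{"slide":[1.4,48.8,-51.4],"rot":[-21.7,0,0],"gripper":1},{"slide":[1.4,48.8,-51.4],"rot":[-21.7,0,0],"gripper":1},{"slide":[1.4,48.8,-51.4],"rot":[-21.7,0,0],"gripper":1},{"slide":[1.4,48.8,-51.4],"rot":[-21.7,0,0],"gripper":1},{"slide":[1.4,48.8,-51.4],"rot":[-21.7,0,0],"gripper":1},{"slide":[1.4,48.8,-51.4],"rot":[-21.7,0,0],"gripper":1},{"slide":[1.4,48.8,-51.4],"rot":[-21.7,0,0],"gripper":1},{"slide":[1.4,48.8,-51.4],"rot":[-21.7,0,0],"gripper":1},{"slide":[1.4,48.8,-51.4],"rot":[-21.7,0,0],"gripper":1},{"slide":[1.4,48.8,-51.4],"rot":[-21.7,0,0],"gripper":1},{"slide":[1.4,48.8,-51.4],"rot":[-21.7,0,0],"gripper":1},{"slide":[1.4,48.8,-51.4],"rot":[-21.7,0,0],"gripper":1}]}}

```text
t: 1.7
position: [527.0, -26.8, 288.4]
ee_rot: [2.157, 0.124, -2.163]
contact_force: [-0.9, 1.2, -0.7]
grip_width: 0.997
```

```bash
python3 - <<'E'
from h import *
st=ctrl.observe();print(st["t"],st["position"],st["q"],R.from_rotvec(st["ee_rot"]).as_matrix().round(3))
s=snap("wrist","wrist1");print(s)if 0 else print(s["xyz"],s["cx"],s["cy"])
for p in([531,-21,80],[531,-21,44]): print(w2p(s,p))
E
```

```text
1.7 [527.01902128 -26.81387133 288.35333537] [ 0.33177972 -0.15244411 -0.12883083  0.00188183 -1.59793762  1.35632607] [[-0.003  0.117 -0.993]
 [-0.003 -0.993 -0.117]
 [-1.     0.003  0.003]]
[595.90392141 -18.13329889 358.16028602] 317.9811124472387 198.7659463800151
[312.08686533 183.44890545]
[312.62596285 175.69489931]
```

View pics/wrist1.png

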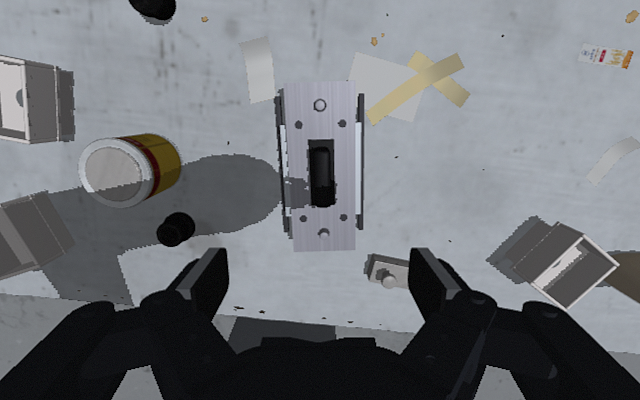

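The wrist view shows the plate with its dowels at about (320,105) and (323,233) and the grip at (321,173). The glue can and gauge are clear of the jaws' path.

```bash
python3 - <<'E'
from h import *
s=snap("wrist");im=s["image"]
a=p2w(s,320,105,54);b=p2w(s,323,233,54);print(a,b,(a+b)/2,np.linalg.norm(a-b),np.degrees(np.arctan2(*(a-b)[1::-1])))
# plate corners z=44
for u,v in((284,82),(352,81),(355,251),(293,251)): print(p2w(s,u,v,44).round(1))
c=im[70:260,250:390,::-1];cv2.imwrite("pics/crop1.png",cv2.resize(c,None,fx=3,fy=3,interpolation=cv2.INTER_CUBIC))
E
```

```text
[601.78999289 -18.4210076   54.        ] [471.16830771 -37.325271    54.        ] [536.4791503 -27.8731393  54.       ] 131.9825587519729 8.234971935081894
[619.1  18.8  44. ]
[627.7 -46.7  44. ]
[449.5 -76.7  44. ]
[441.4  -6.9  44. ]
```

View pics/crop1.png

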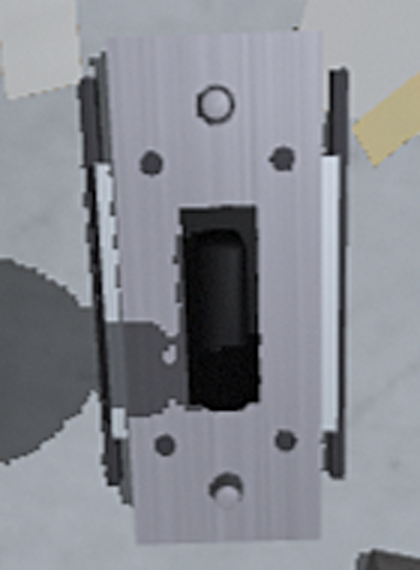

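```bash
python3 - <<'E'
from h import *
s=snap("wrist")
a=p2w(s,321.7,104.7,54);b=p2w(s,326,233,54);print((a+b)/2,np.linalg.norm(a-b),np.degrees(np.arctan2(*(a-b)[1::-1])))
q=np.array([p2w(s,u,v,44) for u,v in((285.7,83),(357,80.7),(356.7,250),(295,250.7))]);print(q.mean(0),np.degrees(np.arctan2(*((q[0]+q[1])-(q[2]+q[3]))[1::-1])))
print(to_tool([535,-29.5,170],np.radians(97.8)))
E
```

```text
[536.40869564 -28.44360669  54.        ] 132.46578333828393 9.022096843645764
[534.49885329 -28.65894352  44.        ] 8.634730215469782
(array([11.92907944,  0.81642043, -0.87515177]), array([-0.859688  ,  0.08673215, -0.05855811]))
```

Emit:
{"api": "apply_moves", "payload": {"increments": [{"slide":[4,0.3,-0.4],"rot":[-1.9,0.1,0],"gripper":1},{"slide":[8,0.7,-0.9],"rot":[-1.9,0.1,0],"gripper":1},{"slide":[11.5,0.7,-0.9],"rot":[-1.9,0.1,0],"gripper":1},{"slide":[11.9,0.7,-0.9],"rot":[-1.9,0.1,0],"gripper":1},{"slide":[11.9,0.7,-0.9],"rot":[-1.9,0.1,0],"gripper":1},{"slide":[11.9,0.7,-0.9],"rot":[-1.9,0.1,0],"gripper":1}]}}

```text
t: 2.35
position: [535.8, -27.5, 173.1]
ee_rot: [2.143, 0.165, -2.136]
contact_force: [-0.4, 0.4, 0.2]
grip_width: 1.0
```

```bash
python3 - <<'E'
from h import *
st=ctrl.observe();print(st["t"],st["position"],st["contact_force"],R.from_rotvec(st["ee_rot"]).as_matrix().round(3))
s=snap("wrist","wrist2")
print(w2p(s,[535.5,-28.5,80]))
E
```

```text
2.35 [535.82241777 -27.48330021 173.06032005] [-0.44185845  0.42764827  0.16578828] [[ 0.004  0.156 -0.988]
 [-0.001 -0.988 -0.156]
 [-1.     0.002 -0.003]]
[319.87721724 238.16918054]
```

View pics/wrist2.png

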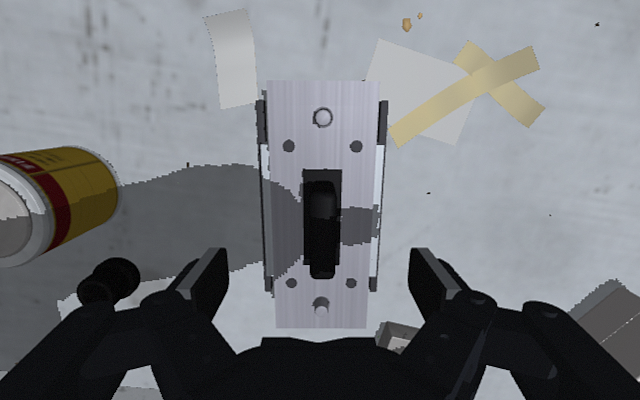

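```bash
python3 - <<'E'
from h import *
s=snap("wrist")
a=p2w(s,322.5,117,54);b=p2w(s,321,304,54);print(a,b,(a+b)/2,np.linalg.norm(a-b),np.degrees(np.arctan2(*(a-b)[1::-1])))
q=np.array([p2w(s,u,v,44) for u,v in((267,80),(380,80),(365.5,327.5),(276,328))]);print(q,q.mean(0),np.degrees(np.arctan2(*((q[0]+q[1])-(q[2]+q[3]))[1::-1])))
print(to_tool([535.5,-28.5,122],np.radians(98.4)))
E
```

```text
[603.20736152 -19.65264472  54.        ] [474.58042209 -39.28422895  54.        ] [538.8938918  -29.46843684  54.        ] 130.11644264153978 8.67775594791698
[[619.6258121   17.55736503  44.        ]
 [630.47490962 -51.43246375  44.        ]
 [452.36164707 -77.98223983  44.        ]
 [441.22906153  -9.31360547  44.        ]] [535.92285758 -30.29273601  44.        ] 8.5220019725351
(array([5.19052221, 0.06857628, 0.12484916]), array([ 0.50936705, -0.31817216, -0.07321609]))
```

Emit:
{"api": "apply_moves", "payload": {"increments": [{"slide":[2.5,0.2,0.1],"rot":[0.4,-0.3,0],"gripper":1},{"slide":[4.5,0.2,0.1],"rot":[0.4,-0.3,0],"gripper":1},{"slide":[5.2,0.2,0.1],"rot":[0.4,-0.3,0],"gripper":1},{"slide":[5.2,0.2,0.1],"rot":[0.4,-0.3,0],"gripper":0.4},{"slide":[5.2,0.2,0.1],"rot":[0.4,-0.3,0],"gripper":0},{"slide":[5.2,0.2,0.1],"rot":[0.4,-0.3,0],"gripper":0},{"slide":[5.2,0.2,0.1],"rot":[0.4,-0.3,0],"gripper":0},{"slide":[5.2,0.2,0.1],"rot":[0.4,-0.3,0],"gripper":0},{"slide":[5.2,0.2,0.1],"rot":[0.4,-0.3,0],"gripper":0},{"slide":[5.2,0.2,0.1],"rot":[0.4,-0.3,0],"gripper":0}], "grip_force": 40}}

```text
t: 3.28
position: [536.4, -29.9, 122.9]
ee_rot: [2.145, 0.158, -2.141]
contact_force: [-0.5, -0.0, 3.8]
grip_width: 0.179
```

Emit:
{"api": "apply_moves", "payload": {"increments": [{"slide":[0,0,0],"rot":[0,0,0],"gripper":0},{"slide":[0,0,0],"rot":[0,0,0],"gripper":0},{"slide":[-0.5,0,0],"rot":[0,0,0],"gripper":0},{"slide":[-1,0,0],"rot":[0,0,0],"gripper":0},{"slide":[-1.6,0,0],"rot":[0,0,0],"gripper":0},{"slide":[-2.4,0,0],"rot":[0,0,0],"gripper":0},{"slide":[-3.5,0,0],"rot":[0,0,0],"gripper":0},{"slide":[-5,0,0],"rot":[0,0,0],"gripper":0},{"slide":[-6,0,0],"rot":[0,0,0],"gripper":0},{"slide":[-6,0,0],"rot":[0,0,0],"gripper":0},{"slide":[-6,0,0],"rot":[0,0,0],"gripper":0}], "grip_force": 90}}

```text
t: 4.2
position: [536.4, -29.6, 183.7]
ee_rot: [2.147, 0.159, -2.14]
contact_force: [-0.3, -0.2, -5.1]
grip_width: 0.171
```

```bash
python3 - <<'E'
from h import *
st=ctrl.observe();print(st["t"],st["position"],st["contact_force"],st["torque"],R.from_rotvec(st["ee_rot"]).as_matrix().round(3),st["q"])
s=snap("side","side1")
print(w2p(s,[536,-30,90]))
c=s["image"][150:300,190:400,::-1];cv2.imwrite("pics/crop2.png",cv2.resize(c,None,fx=3,fy=3,interpolation=cv2.INTER_CUBIC))
print(to_tool([570,-185,180],np.radians(98.5)))
E
```

```text
4.2 [536.43813956 -29.60129036 183.71461411] [-0.28863541 -0.15534332 -5.10801262] [ 0.00180393  0.02811014 -0.02940064] [[ 0.003  0.148 -0.989]
 [-0.001 -0.989 -0.148]
 [-1.     0.001 -0.003]] [ 0.32023313 -0.11120982 -0.28205616  0.00170665 -1.39703088  1.39883525]
[305.49763056 203.67795109]
(array([ 0.28470132, 15.86774214, -1.05945158]), array([ 0.00985702, -0.08258689, -0.06247017]))
```

View pics/crop2.png

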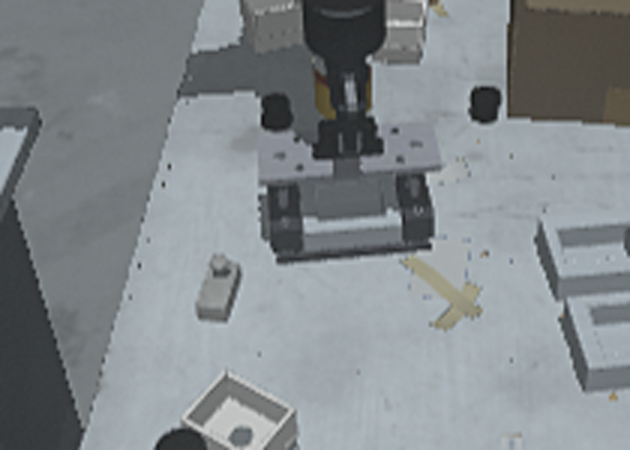

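The plate is off the dowels and level, at crop (350,155), with the fixture visible below it. Next I move it towards −y and lower it.

Emit:
{"api": "apply_moves", "payload": {"increments": [{"slide":[0,1.5,-0.1],"rot":[0,0,0],"gripper":0},{"slide":[0,4,-0.3],"rot":[0,0,0],"gripper":0},{"slide":[0,7,-0.5],"rot":[0,0,0],"gripper":0},{"slide":[0,10,-0.7],"rot":[0,0,0],"gripper":0},{"slide":[0,13,-0.9],"rot":[0,0,0],"gripper":0},{"slide":[0,15,-1],"rot":[0,0,0],"gripper":0},{"slide":[0.5,15.9,-1.1],"rot":[0,0,0],"gripper":0},{"slide":[2.5,15.9,-1.1],"rot":[0,0,0],"gripper":0},{"slide":[5,15.9,-1.1],"rot":[0,0,0],"gripper":0},{"slide":[7,15.9,-1.1],"rot":[0,0,0],"gripper":0},{"slide":[8.5,15.9,-1.1],"rot":[0,0,0],"gripper":0},{"slide":[9.2,15.9,-1.1],"rot":[0,0,0],"gripper":0},{"slide":[9.4,15.9,-1.1],"rot":[0,0,0],"gripper":0},{"slide":[9.4,15.9,-1.1],"rot":[0,0,0],"gripper":0}]}}

```text
t: 5.42
position: [570.4, -185.0, 88.2]
ee_rot: [2.144, 0.159, -2.143]
contact_force: [0.3, 1.1, -3.7]
grip_width: 0.172
```

Emit:
{"api": "apply_moves", "payload": {"increments": [{"slide":[0.1,0,0],"rot":[0,0,0],"gripper":0},{"slide":[0.2,0,0],"rot":[0,0,0],"gripper":0},{"slide":[0.25,0,0],"rot":[0,0,0],"gripper":0},{"slide":[0.25,0,0],"rot":[0,0,0],"gripper":0}]}}

```text
t: 5.75
position: [570.8, -184.8, 87.2]
ee_rot: [2.145, 0.159, -2.141]
contact_force: [-3.7, 2.6, 4.2]
grip_width: 0.169
```

Emit:
{"api": "apply_moves", "payload": {"increments": [{"slide":[0.1,0,0],"rot":[0,0,0],"gripper":0.5},{"slide":[0.1,0,0],"rot":[0,0,0],"gripper":1},{"slide":[0.1,0,0],"rot":[0,0,0],"gripper":1},{"slide":[0.1,0,0],"rot":[0,0,0],"gripper":1},{"slide":[-0.5,0,0],"rot":[0,0,0],"gripper":1},{"slide":[-4,0,0],"rot":[0,0,0],"gripper":1},{"slide":[-8,0,0],"rot":[0,0,0],"gripper":1},{"slide":[-12,0,1],"rot":[0,0,0],"gripper":1},{"slide":[-16,0,2],"rot":[0,0,0],"gripper":1},{"slide":[-20,0,3],"rot":[0,0,0],"gripper":1},{"slide":[-21,0,3],"rot":[0,0,0],"gripper":1},{"slide":[-21,0,3],"rot":[0,0,0],"gripper":1},{"slide":[-21,0,3],"rot":[0,0,0],"gripper":1}]}}

```text
t: 6.83
position: [540.8, -189.1, 298.4]
ee_rot: [2.148, 0.159, -2.139]
contact_force: [0.5, 0.3, -2.6]
grip_width: 1.0
```

```bash
python3 - <<'E'
from h import *
st=ctrl.observe();print(st["t"],st["position"],st["contact_force"])
s=snap("wrist","wrist3")
print(s["xyz"],s["orientation"],w2p(s,[536,-30,35]),w2p(s,[456,-306,64]))
E
```

```text
6.8333 [ 540.8025553  -189.13666467  298.38076736] [ 0.49106893  0.29986251 -2.56297704]
[ 608.91081507 -178.42977798  368.6985127 ] [-0.22566684  0.19192281 -1.41263024] [174.6407606  161.28664457] [409.97145532 272.0225758 ]
```

View pics/wrist3.png

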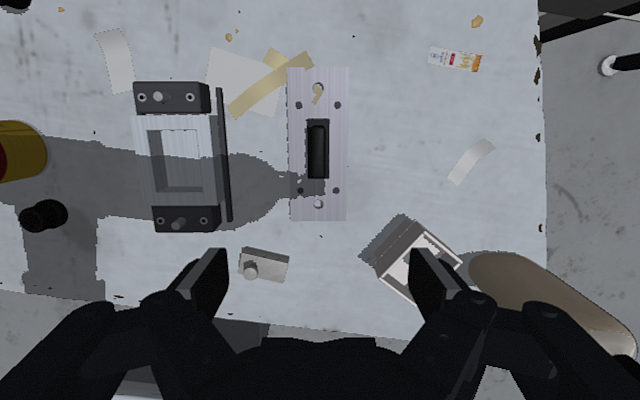

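The wrist view shows the plate lying flat at (318,145), the open pocket at about (174,160) and cup C at (420,265). Now close-range looks at the cups, starting with C.

```bash
python3 - <<'E'
from h import *
print(to_tool([450,-290,290],np.radians(61)))
s=snap("side"); print("botR base",p2w(s,259,360,0), "cup C side",p2w(s,270,294,64))
s=snap("top"); print(p2w(s,450,233,10))
E
```

```text
(array([ 0.65735884,  8.6415829 , 10.46320916]), array([ 3.75482663e+01, -9.65956704e-02, -3.04536875e-03]))
botR base [ 452.09663888 -468.16953736    0.        ] cup C side [ 465.59834504 -335.06662822   64.        ]
[ 442.35666773 -404.14716231   10.        ]
```

Emit:
{"api": "apply_moves", "payload": {"increments": [{"slide":[0.7,3,3.5],"rot":[7,0,0],"gripper":1},{"slide":[0.7,6,7],"rot":[14,0,0],"gripper":1},{"slide":[0.7,8.6,10.5],"rot":[21,0,0],"gripper":1},{"slide":[0.7,8.6,10.5],"rot":[28,0,0],"gripper":1},{"slide":[0.7,8.6,10.5],"rot":[35,0,0],"gripper":1},{"slide":[0.7,8.6,10.5],"rot":[37.5,0,0],"gripper":1},{"slide":[0.7,8.6,10.5],"rot":[37.5,0,0],"gripper":1},{"slide":[0.7,8.6,10.5],"rot":[37.5,0,0],"gripper":1}]}}

```text
t: 7.65
position: [449.3, -289.6, 287.5]
ee_rot: [-1.937, 0.5, 1.942]
contact_force: [0.6, 0.9, 0.3]
grip_width: 0.998
```

```bash
python3 - <<'E'
from h import *
import pickle
st=ctrl.observe();print(st["t"],st["position"],st["contact_force"])
s=snap("wrist","wrist4");pickle.dump(s,open("c.pkl","wb"))
print(w2p(s,[456,-306,64]))
print(to_tool([470,285,290],np.radians(97)))
E
```

```text
7.65 [ 449.31944941 -289.60424738  287.48633143] [0.64988107 0.8954194  0.26533291]
[329.33513173 170.85299013]
(array([ -0.24368584, -51.32022781,  25.90637139]), array([-3.58317385e+01,  1.26197152e-01, -3.25797621e-02]))
```

```bash
python3 - <<'E'
from h import *
import pickle
s=pickle.load(open("c.pkl","rb"));c=s["image"][90:290,220:480,::-1]
a=cv2.resize(c,(780,600),interpolation=cv2.INTER_CUBIC)
w=cv2.imread("pics/wrist3.png")[70:250,125:235]
b=cv2.resize(w,(220,360),interpolation=cv2.INTER_CUBIC)
a[:360,560:780]=b
cv2.imwrite("pics/comp1.png",a)
E
```

```text
(no output)
```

View pics/comp1.png

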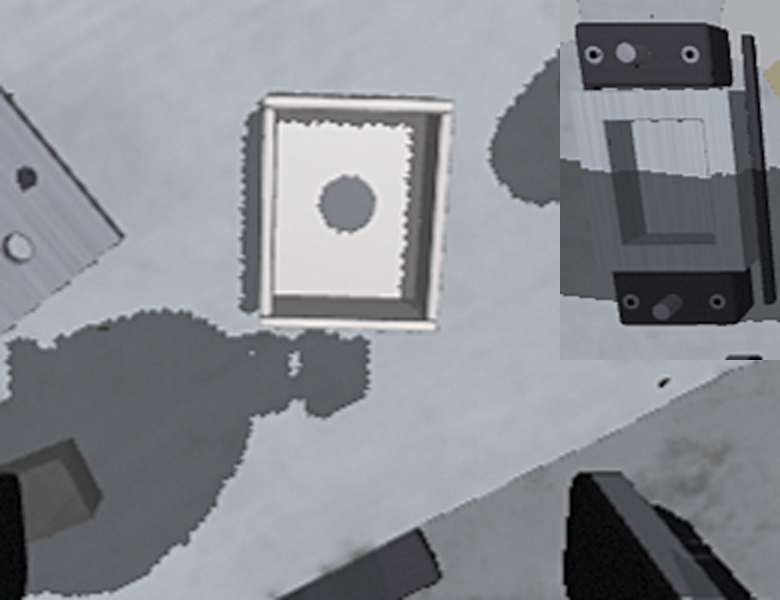

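```bash
python3 - <<'E'
from h import *
import pickle
s=pickle.load(open("c.pkl","rb"))
q=np.array([p2w(s,u,v,64) for u,v in((308.7,122),(370.7,123.7),(366,199.3),(307.3,198.3))]);print(q.round(1),q.mean(0))
l=(q[0]+q[1]-q[2]-q[3])/2;w=(q[0]+q[3]-q[1]-q[2])/2;print(np.linalg.norm(l),np.linalg.norm(w),np.degrees(np.arctan2(l[1],l[0])),np.degrees(np.arctan2(w[1],w[0])))
f=dict(s);f["xyz"]=np.array([608.91081507,-178.42977798,368.6985127]);f["orientation"]=np.array([-0.22566684,0.19192281,-1.41263024])
t=np.radians(8.5);ex=np.array([np.cos(t),np.sin(t)]);ey=np.array([-ex[1],ex[0]])
for n,z,P in(("pocket",35,((147.5,130),(197.5,130),(202.5,191.5),(156,192.5))),("far",36,((133,82),(206,82.5))),("near",36,((156,231.5),(215,230)))):
    for u,v in P:
        p=p2w(f,u,v,z)[:2]-[536.4,-29.8];print(n,(p@ex).round(1),(p@ey).round(1))
lc=np.degrees(np.arctan2(l[1],l[0]))
print(to_tool([*q.mean(0)[:2],170],np.radians(lc+90)))
E
```

```text
[[ 506.3 -311.    64. ]
 [ 476.8 -361.3   64. ]
 [ 412.6 -324.6   64. ]
 [ 442.1 -273.3   64. ]] [ 459.42980989 -317.56998964   64.        ]
74.18953919231092 58.680051981243885 -30.103350867961854 59.86919844515485
pocket 33.3 24.7
pocket 33.3 -28.9
pocket -34.8 -27.4
pocket -36.0 25.5
far 81.5 31.8
far 81.1 -43.1
near -83.0 31.7
near -81.1 -37.7
(array([11.76701789,  1.96263028, -2.24861473]), array([ 1.27159666,  0.10750418, -0.06988714]))
```

```bash
python3 - <<'E'
from h import *
f=dict(vertical_fov=66.81057126651868,cx=317.98,cy=198.77)
f["xyz"]=np.array([608.91081507,-178.42977798,368.6985127]);f["orientation"]=np.array([-0.22566684,0.19192281,-1.41263024])
for u,v in((470,265),(500,252),(485,300),(480,285)): print(p2w(f,u,v,0))
import pickle
im=pickle.load(open("c.pkl","rb"))["image"][60:330,380:640,::-1]
cv2.imwrite("pics/x.png",im)
E
```

```text
[ 446.08145816 -410.3076768     0.        ]
[ 470.47218977 -444.38763182    0.        ]
[ 396.92676678 -446.18798447    0.        ]
[ 418.70483604 -432.44334903    0.        ]
```

Emit:
{"api": "apply_moves", "payload": {"increments": [{"slide":[3,1.5,-1.7],"rot":[1.3,0.1,0],"gripper":1},{"slide":[6.5,2,-2.2],"rot":[1.3,0.1,0],"gripper":1},{"slide":[10,2,-2.2],"rot":[1.3,0.1,0],"gripper":1},{"slide":[13.5,2,-2.2],"rot":[1.3,0.1,0],"gripper":1},{"slide":[16.5,2,-2.2],"rot":[1.3,0.1,0],"gripper":1},{"slide":[17.9,2,-2.2],"rot":[1.3,0.1,0],"gripper":1},{"slide":[18.2,2,-2.2],"rot":[1.3,0.1,0],"gripper":1},{"slide":[18.2,2,-2.2],"rot":[1.3,0.1,0],"gripper":0.8},{"slide":[18.2,2,-2.2],"rot":[1.3,0.1,0],"gripper":0.6},{"slide":[18.2,2,-2.2],"rot":[1.3,0.1,0],"gripper":0.5},{"slide":[18.2,2,-2.2],"rot":[1.3,0.1,0],"gripper":0.5},{"slide":[18.2,2,-2.2],"rot":[1.3,0.1,0],"gripper":0.5}], "grip_force": 40}}

```text
t: 8.7
position: [459.7, -317.9, 107.6]
ee_rot: [-1.929, 0.52, 1.923]
contact_force: [0.6, 0.3, 3.7]
grip_width: 0.692
```

```bash
python3 - <<'E'
from h import *
st=ctrl.observe();print(st["t"],st["position"],st["contact_force"],st["grip_width"]*85,R.from_rotvec(st["ee_rot"]).as_matrix().round(3))
p=st["position"]
M=R.from_rotvec(st["ee_rot"]).as_matrix()
print(to_tool([536.2,-29.8,160],np.radians(98.5)))
E
```

```text
8.7 [ 459.67248692 -317.92705863  107.63801123] [0.583015   0.28283596 3.68034786] 58.83664014572569 [[ 0.002 -0.502 -0.865]
 [-0.002 -0.865  0.502]
 [-1.     0.001 -0.003]]
(array([ -5.28215323, -28.76107024,   7.81371205]), array([-38.60365832,  -0.16698042,  -0.10218881]))
```

Emit:
{"api": "apply_moves", "payload": {"increments": [{"slide":[-2,0,0],"rot":[0,0,0],"gripper":0.5},{"slide":[-5,0,0],"rot":[0,0,0],"gripper":0.5},{"slide":[-8,-2,0.5],"rot":[-2,0,0],"gripper":0.5},{"slide":[-8.3,-5.5,1.5],"rot":[-8,0,0],"gripper":0.5},{"slide":[-8.3,-9.5,2.5],"rot":[-14,0,0],"gripper":0.5},{"slide":[-8.3,-13.5,3.5],"rot":[-20,-0.1,-0.1],"gripper":0.5},{"slide":[-8.3,-17.5,4.5],"rot":[-26,-0.2,-0.1],"gripper":0.5},{"slide":[-8.3,-21.5,5.8],"rot":[-32,-0.2,-0.1],"gripper":0.5},{"slide":[-8.3,-25.5,7],"rot":[-37,-0.2,-0.1],"gripper":0.5},{"slide":[-8.3,-28.4,7.7],"rot":[-38.6,-0.2,-0.1],"gripper":0.5},{"slide":[-8.3,-28.8,7.8],"rot":[-38.6,-0.2,-0.1],"gripper":0.5},{"slide":[-8.3,-28.8,7.8],"rot":[-38.6,-0.2,-0.1],"gripper":0.5},{"slide":[-8.3,-28.8,7.8],"rot":[-38.6,-0.2,-0.1],"gripper":0.5},{"slide":[-8.3,-28.8,7.8],"rot":[-38.6,-0.2,-0.1],"gripper":0.5}]}}

```text
t: 9.87
position: [536.1, -30.3, 190.2]
ee_rot: [2.144, 0.158, -2.146]
contact_force: [0.5, -0.7, -2.7]
grip_width: 0.695
```

```bash
python3 - <<'E'
from h import *
st=ctrl.observe();print(st["t"],st["position"],st["contact_force"],st["torque"],st["grip_width"])
print(to_tool([536.2,-29.8,150],np.radians(98.5)))
s=snap("side");cv2.imwrite("pics/sideC.png",s["image"][:,:,::-1])
E
```

```text
9.8667 [536.14133622 -30.32426564 190.16341348] [ 0.52769871 -0.65508752 -2.6718328 ] [-0.02037051 -0.01915632  0.05717606] 0.6947146767486609
(array([ 4.016335  , -0.05050013, -0.01684417]), array([-0.0694429 ,  0.04785544,  0.00715973]))
```

Emit:
{"api": "apply_moves", "payload": {"increments": [{"slide":[1.5,0,0],"rot":[0,0,0],"gripper":0.5},{"slide":[3,-0.05,0],"rot":[0,0,0],"gripper":0.5},{"slide":[4,-0.05,0],"rot":[0,0,0],"gripper":0.5},{"slide":[4.4,-0.05,0],"rot":[0,0,0],"gripper":0.5},{"slide":[4.8,-0.05,0],"rot":[0,0,0],"gripper":0.5},{"slide":[5.1,-0.05,0],"rot":[0,0,0],"gripper":0.5},{"slide":[5.4,-0.05,0],"rot":[0,0,0],"gripper":0.5},{"slide":[5.4,-0.05,0],"rot":[0,0,0],"gripper":0.5}]}}

```text
t: 10.58
position: [536.7, -30.3, 140.9]
ee_rot: [2.147, 0.157, -2.142]
contact_force: [-11.0, 2.1, 16.9]
grip_width: 0.696
```

Emit:
{"api": "apply_moves", "payload": {"increments": [{"slide":[0.3,0,0.1],"rot":[0,0,0],"gripper":0.5},{"slide":[0.3,0,0.2],"rot":[0,0,0],"gripper":0.5},{"slide":[0.3,0,0.3],"rot":[0,0,0],"gripper":0.5},{"slide":[0.3,0,0.3],"rot":[0,0,0],"gripper":0.5}]}}

```text
t: 10.92
position: [535.5, -30.4, 141.2]
ee_rot: [2.153, 0.158, -2.135]
contact_force: [0.7, 1.9, 7.1]
grip_width: 0.697
```

Emit:
{"api": "apply_moves", "payload": {"increments": [{"slide":[0.6,0,0],"rot":[0,0,0],"gripper":0.5},{"slide":[0.6,0.25,0],"rot":[0,0,0],"gripper":0.5},{"slide":[0.6,0.25,0.25],"rot":[0,0,0],"gripper":0.5},{"slide":[0.6,0,0.25],"rot":[0,0,0],"gripper":0.5},{"slide":[0.6,-0.25,0.25],"rot":[0,0,0],"gripper":0.5},{"slide":[0.6,-0.25,0],"rot":[0,0,0],"gripper":0.5},{"slide":[0.6,-0.25,-0.3],"rot":[0,0,0],"gripper":0.5},{"slide":[0.6,0,-0.3],"rot":[0,0,0],"gripper":0.5},{"slide":[0.6,0.25,-0.3],"rot":[0,0,0],"gripper":0.5},{"slide":[0.6,0,-0.1],"rot":[0,0,0],"gripper":0.5}]}}

```text
t: 11.75
position: [538.7, -29.8, 140.7]
ee_rot: [2.162, 0.16, -2.126]
contact_force: [3.7, -4.0, 9.4]
grip_width: 0.693
```

Cup C stops on the rim: its origin stays about 33 mm up after a small search, so its foot doesn't fit. I'll set it down on free table at about (430,-260).

```bash
python3 - <<'E'
from h import *
print(to_tool([430,-260,115],np.radians(98.5)))
print(R.from_rotvec(ctrl.observe()["ee_rot"]).as_matrix().round(3))
E
```

```text
(array([ 2.37133149, 21.14533167, 14.21056415]), array([ 0.0423302 , -0.94756903, -0.09684043]))
[[ 0.017  0.149 -0.989]
 [ 0.001 -0.989 -0.149]
 [-1.     0.002 -0.017]]
```

Emit:
{"api": "apply_moves", "payload": {"increments": [{"slide":[-2,0,0],"rot":[0,0,0],"gripper":0.5},{"slide":[-5,0,0],"rot":[0,-0.9,0],"gripper":0.5},{"slide":[-5,2,1.5],"rot":[0,-0.9,0],"gripper":0.5},{"slide":[-5,5,3.5],"rot":[0,-0.9,0],"gripper":0.5},{"slide":[-5,8.3,5.5],"rot":[0,-0.9,0],"gripper":0.5},{"slide":[-5,11.6,7.8],"rot":[0,-0.9,0],"gripper":0.5},{"slide":[-5,15,10],"rot":[0,-0.9,0],"gripper":0.5},{"slide":[-4,18.3,12.3],"rot":[0,-0.9,0],"gripper":0.5},{"slide":[-1.5,20.7,13.9],"rot":[0,-0.9,0],"gripper":0.5},{"slide":[1,21.1,14.2],"rot":[0,-0.9,0],"gripper":0.5},{"slide":[2.3,21.1,14.2],"rot":[0,-0.9,0],"gripper":0.5},{"slide":[2.8,21.1,14.2],"rot":[0,-0.9,0],"gripper":0.5},{"slide":[3.2,21.1,14.2],"rot":[0,-0.9,0],"gripper":0.5},{"slide":[3.2,21.1,14.2],"rot":[0,-0.9,0],"gripper":0.5}]}}

```text
t: 12.92
position: [430.7, -259.8, 108.4]
ee_rot: [2.144, 0.157, -2.14]
contact_force: [0.5, 1.2, -0.6]
grip_width: 0.693
```

```bash
python3 - <<'E'
from h import *
st=ctrl.observe();print(st["t"],st["position"],st["contact_force"],R.from_rotvec(st["ee_rot"]).as_matrix().round(3)[:,0])
E
```

```text
12.9167 [ 430.68703823 -259.8277903   108.39691336] [ 0.5112707   1.19392787 -0.55573285] [ 0.002 -0.003 -1.   ]
```

Emit:
{"api": "apply_moves", "payload": {"increments": [{"slide":[0.15,0,0],"rot":[0,0,0],"gripper":0.5},{"slide":[0.15,0,0],"rot":[0,0,0],"gripper":0.8},{"slide":[0.15,0,0],"rot":[0,0,0],"gripper":1},{"slide":[0.1,0,0],"rot":[0,0,0],"gripper":1},{"slide":[-1.5,0,0],"rot":[0,0,0],"gripper":1},{"slide":[-5,0,0],"rot":[0,0,0],"gripper":1},{"slide":[-9,0,0],"rot":[0,0,0],"gripper":1},{"slide":[-12,-2.5,-0.6],"rot":[0,0,0],"gripper":1},{"slide":[-14,-6,-1.5],"rot":[0,0,0],"gripper":1},{"slide":[-16,-10,-2.4],"rot":[0,0,0],"gripper":1},{"slide":[-18,-14,-3.4],"rot":[0,0,0],"gripper":1},{"slide":[-18,-51.7,-12.7],"rot":[0,0,0],"gripper":1},{"slide":[-18,-51.7,-12.7],"rot":[0,0,0],"gripper":1},{"slide":[-18,-51.7,-12.7],"rot":[0,0,0],"gripper":1},{"slide":[-18,-51.7,-12.7],"rot":[0,0,0],"gripper":1},{"slide":[-18,-51.7,-12.7],"rot":[0,0,0],"gripper":1},{"slide":[-18,-51.7,-12.7],"rot":[0,0,0],"gripper":1},{"slide":[-18,-51.7,-12.7],"rot":[0,0,0],"gripper":1},{"slide":[-18,-51.7,-12.7],"rot":[0,0,0],"gripper":1},{"slide":[-18,-51.7,-12.7],"rot":[0,0,0],"gripper":1}]}}

```text
t: 14.58
position: [476.6, 252.7, 287.5]
ee_rot: [2.145, 0.159, -2.139]
contact_force: [1.1, -0.1, 2.0]
grip_width: 0.998
```

```bash
python3 - <<'E'
from h import *
import pickle
st=ctrl.observe();print(st["t"],st["position"],st["contact_force"],R.from_rotvec(st["ee_rot"]).as_matrix().round(3)[:,0])
s=snap("wrist","wrist5");pickle.dump(s,open("ab.pkl","wb"))
a,b=w2p(s,[567,279,64]),w2p(s,[418,303,64]);print(a,b)
print(s["cx"],s["cy"])
E
```

```text
14.5833 [476.5625127 252.7310122 287.5186151] [ 1.12564821 -0.09241068  1.95519543] [ 0.003 -0.002 -1.   ]
[304.03204222  85.94217182] [261.38216882 233.11179366]
317.9811124472387 198.7659463800151
```

View pics/wrist5.png

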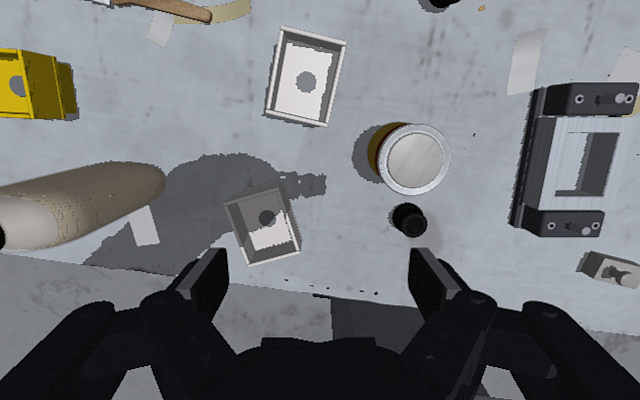

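Cup A's rim corners are at about (284,27), (347,42), (326,126) and (264,117). Cup B's are at (224,205), (283,187), (300,250) and (248,266). The can is at (412,160), the cap at (409,220) and the bottle at (80,205).

```bash
python3 - <<'E'
from h import *
import pickle
s=pickle.load(open("ab.pkl","rb"))
for P in(((284,27),(347,42),(326,126),(264,117)),((224,205),(283,187),(300,250),(248,266))):
    q=np.array([p2w(s,u,v,64) for u,v in P]);l=(q[0]+q[1]-q[2]-q[3])/2;w=(q[0]+q[3]-q[1]-q[2])/2
    a=np.degrees(np.arctan2(l[1],l[0]));b=np.degrees(np.arctan2(w[1],w[0]))-90
    print(q.mean(0).round(1),np.linalg.norm(l),np.linalg.norm(w),a,b)
    print(to_tool([*q.mean(0)[:2],107],np.radians((a+b)/2+90)))
E
```

```text
[572.5 278.8  64. ] 76.14260563841474 57.37518945990996 -6.183036683177993 -1.3990877313769374
(array([17.85027754, -0.64874854, -9.77114817]), array([12.58177957, -0.07040357, -0.13368745]))
[424.  301.1  64. ] 70.63774473481331 61.027157983441775 23.300749514028492 26.402618401268782
(array([17.8255319 , -5.11364089,  4.55941986]), array([-16.06095003,  -0.03519122,  -0.14713415]))
```

Emit:
{"api": "apply_moves", "payload": {"increments": [{"slide":[2,-0.2,-3],"rot":[4,0,0],"gripper":1},{"slide":[5,-0.6,-7],"rot":[10,0,0],"gripper":1},{"slide":[8,-0.7,-9.8],"rot":[13.5,0,0],"gripper":1},{"slide":[11,-0.7,-9.8],"rot":[13.5,0,0],"gripper":1},{"slide":[11.5,-0.7,-9.8],"rot":[13.5,0,0],"gripper":1},{"slide":[11.5,-0.7,-9.8],"rot":[13.5,0,0],"gripper":1}]}}

```text
t: 15.13
position: [571.8, 278.7, 167.3]
ee_rot: [-2.179, 0.097, 2.186]
contact_force: [-0.7, -0.5, 1.2]
grip_width: 0.996
```

```bash
python3 - <<'E'
from h import *
st=ctrl.observe();print(st["t"],st["position"],st["contact_force"])
s=snap("wrist","wrist6")
c=s["image"][30:330,180:460,::-1];cv2.imwrite("pics/crop6.png",cv2.resize(c,(560,600),interpolation=cv2.INTER_CUBIC))
print(to_tool([572.5,278.8,107],np.radians(85)))
E
```

```text
15.1333 [571.77718726 278.74103911 167.26298132] [-0.70661557 -0.54244164  1.20476468]
(array([6.38733402, 0.02558421, 0.00980415]), array([ 0.31719677, -0.08417821, -0.20539858]))
```

View pics/crop6.png

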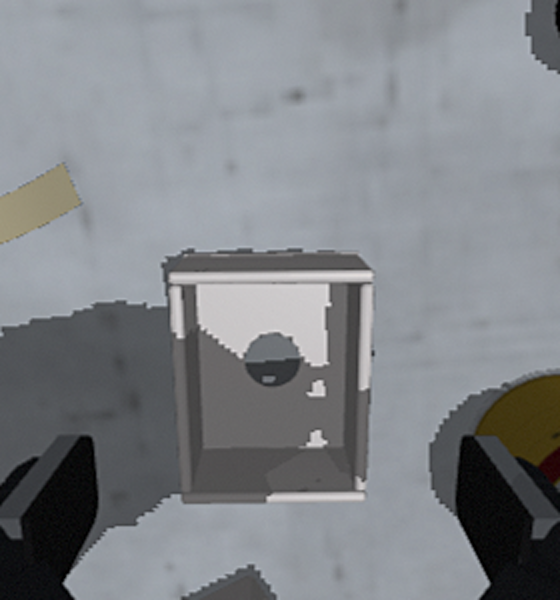

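```bash
python3 - <<'E'
from h import *
s=snap("wrist")
q=np.array([p2w(s,u,v,64) for u,v in((264,166),(366.5,165.5),(363,280.5),(271.5,281.5))]);l=(q[0]+q[1]-q[2]-q[3])/2;w=(q[0]+q[3]-q[1]-q[2])/2
a=np.degrees(np.arctan2(l[1],l[0]));b=np.degrees(np.arctan2(w[1],w[0]))-90
print(q.mean(0).round(1),np.linalg.norm(l),np.linalg.norm(w),a,b)
print(to_tool([*q.mean(0)[:2],107],np.radians((a+b)/2+90)))
E
```

```text
[573.8 280.1  64. ] 76.28746428625901 60.18983718662269 -3.847480629516163 -4.275534111453993
(array([ 6.61591437, -0.05081603, -0.0459353 ]), array([-0.60334776, -0.25031791, -0.05972663]))
```

Emit:
{"api": "apply_moves", "payload": {"increments": [{"slide":[2,-0.05,-0.05],"rot":[-0.6,-0.2,0],"gripper":1},{"slide":[5,-0.05,-0.05],"rot":[-0.6,-0.2,0],"gripper":1},{"slide":[6.5,-0.05,-0.05],"rot":[-0.6,-0.2,0],"gripper":1},{"slide":[6.5,-0.05,-0.05],"rot":[-0.6,-0.2,0],"gripper":1},{"slide":[6.5,-0.05,-0.05],"rot":[-0.6,-0.2,0],"gripper":0.7},{"slide":[6.5,-0.05,-0.05],"rot":[-0.6,-0.2,0],"gripper":0.5},{"slide":[6.5,-0.05,-0.05],"rot":[-0.6,-0.2,0],"gripper":0.5},{"slide":[6.5,-0.05,-0.05],"rot":[-0.6,-0.2,0],"gripper":0.5},{"slide":[6.5,-0.05,-0.05],"rot":[-0.6,-0.2,0],"gripper":0.5}]}}

```text
t: 15.98
position: [575.1, 280.9, 112.4]
ee_rot: [-2.191, 0.075, 2.179]
contact_force: [-1.1, 0.7, 7.3]
grip_width: 0.69
```

```bash
python3 - <<'E'
from h import *
st=ctrl.observe();print(st["t"],st["position"],st["contact_force"],st["grip_width"],R.from_rotvec(st["ee_rot"]).as_matrix().round(3)[:,0])
print(to_tool([536.2,-29.8,190],np.radians(98.5)))
E
```

```text
15.9833 [575.06999376 280.94779202 112.35558443] [-1.11280199  0.71709639  7.31788966] 0.6897174606564661 [ 0.006  0.002 -1.   ]
(array([-7.83622671, 31.25544028,  1.65173335]), array([-12.52570165,  -0.3349942 ,   0.07837488]))
```

Emit:
{"api": "apply_moves", "payload": {"increments": [{"slide":[-2,0,0],"rot":[0,0,0],"gripper":0.5},{"slide":[-5,0,0],"rot":[0,-0.3,0],"gripper":0.5},{"slide":[-8.5,1.5,0.1],"rot":[0,-0.3,0],"gripper":0.5},{"slide":[-8.8,4.5,0.2],"rot":[-2,-0.3,0],"gripper":0.5},{"slide":[-8.8,8.5,0.4],"rot":[-4,-0.3,0],"gripper":0.5},{"slide":[-8.8,12.5,0.6],"rot":[-6,-0.3,0],"gripper":0.5},{"slide":[-8.8,16.5,0.8],"rot":[-8,-0.3,0],"gripper":0.5},{"slide":[-8.8,20.5,1],"rot":[-10,-0.3,0.1],"gripper":0.5},{"slide":[-8.8,24.5,1.2],"rot":[-12,-0.3,0.1],"gripper":0.5},{"slide":[-8.8,28,1.4],"rot":[-12.5,-0.3,0.1],"gripper":0.5},{"slide":[-8.8,30.5,1.5],"rot":[-12.5,-0.3,0.1],"gripper":0.5},{"slide":[-8.8,31.3,1.5],"rot":[-12.5,-0.3,0.1],"gripper":0.5},{"slide":[-8.8,31.3,1.5],"rot":[-12.5,-0.3,0.1],"gripper":0.5},{"slide":[-8.8,31.3,1.5],"rot":[-12.5,-0.3,0.1],"gripper":0.5},{"slide":[-8.8,31.3,1.5],"rot":[-12.5,-0.3,0.1],"gripper":0.5}]}}

```text
t: 17.23
position: [537.9, -29.5, 200.1]
ee_rot: [2.146, 0.16, -2.143]
contact_force: [0.3, 1.5, -2.3]
grip_width: 0.688
```

```bash
python3 - <<'E'
from h import *
st=ctrl.observe();print(st["t"],st["position"],st["contact_force"],st["grip_width"])
print(to_tool([537.5,-29.6,150],np.radians(98.5)))
E
```

```text
17.2333 [537.87594848 -29.54203709 200.11359637] [ 0.31863004  1.46678053 -2.25681475] 0.6883649511259955
(array([5.01129883e+00, 3.34633491e-04, 4.53460575e-02]), array([ 0.00860315, -0.083547  ,  0.00188811]))
```

Emit:
{"api": "apply_moves", "payload": {"increments": [{"slide":[2,0,0],"rot":[0,0,0],"gripper":0.5},{"slide":[4,0,0.05],"rot":[0,0,0],"gripper":0.5},{"slide":[4.8,0,0.05],"rot":[0,0,0],"gripper":0.5},{"slide":[5.2,0,0.05],"rot":[0,0,0],"gripper":0.5},{"slide":[5.5,0,0.05],"rot":[0,0,0],"gripper":0.5},{"slide":[5.8,0,0.05],"rot":[0,0,0],"gripper":0.5},{"slide":[6.1,0,0.05],"rot":[0,0,0],"gripper":0.5},{"slide":[6.1,0,0.05],"rot":[0,0,0],"gripper":0.5}]}}

```text
t: 17.9
position: [537.6, -29.5, 139.2]
ee_rot: [2.146, 0.16, -2.142]
contact_force: [-0.2, 0.5, -2.8]
grip_width: 0.696
```

No contact force and already below rim height, so cup A is going in. I'll continue down.

Emit:
{"api": "apply_moves", "payload": {"increments": [{"slide":[0.4,0,0],"rot":[0,0,0],"gripper":0.5},{"slide":[0.8,0,0],"rot":[0,0,0],"gripper":0.5},{"slide":[1.2,0,0],"rot":[0,0,0],"gripper":0.5},{"slide":[1.6,0,0],"rot":[0,0,0],"gripper":0.5},{"slide":[1.9,0,0],"rot":[0,0,0],"gripper":0.5},{"slide":[2,0,0],"rot":[0,0,0],"gripper":0.5}]}}

```text
t: 18.4
position: [537.8, -29.5, 121.3]
ee_rot: [2.146, 0.16, -2.141]
contact_force: [-10.7, 2.0, 16.0]
grip_width: 0.691
```

Emit:
{"api": "apply_moves", "payload": {"increments": [{"slide":[0,0,0],"rot":[0,0,0],"gripper":0.5},{"slide":[0,0,0],"rot":[0,0,0],"gripper":0.75},{"slide":[0,0,0],"rot":[0,0,0],"gripper":1},{"slide":[0,0,0],"rot":[0,0,0],"gripper":1},{"slide":[0,0,0],"rot":[0,0,0],"gripper":1},{"slide":[-1.5,0,0],"rot":[0,0,0],"gripper":1},{"slide":[-4,0,0],"rot":[0,0,0],"gripper":1},{"slide":[-8,0,0],"rot":[0,0,0],"gripper":1},{"slide":[-12,0,0],"rot":[0,0,0],"gripper":1},{"slide":[-16,0,0],"rot":[0,0,0],"gripper":1},{"slide":[-17,0,3],"rot":[0,0,0],"gripper":1},{"slide":[-17,0,3],"rot":[0,0,0],"gripper":1},{"slide":[-17,0,3],"rot":[0,0,0],"gripper":1},{"slide":[-17,0,3],"rot":[0,0,0],"gripper":1},{"slide":[-17,0,3],"rot":[0,0,0],"gripper":1}]}}

```text
t: 19.65
position: [507.8, -33.9, 289.9]
ee_rot: [2.144, 0.16, -2.143]
contact_force: [-0.6, 0.3, -0.3]
grip_width: 0.999
```

```bash
python3 - <<'E'
from h import *
st=ctrl.observe();print(st["t"],st["position"],st["contact_force"],st["grip_width"])
w=snap("wrist");s=snap("side")
a=w["image"][20:290,130:520,::-1];b=s["image"][130:330,180:430,::-1]
A=cv2.resize(a,(780,540)); o=cv2.resize(b,(800-400,320),interpolation=cv2.INTER_CUBIC)
cv=np.zeros((600,800,3),np.uint8); cv[:277,:400]=cv2.resize(a,(400,277),interpolation=cv2.INTER_AREA)
cv[280:600,:400]=o; cv[0:600,400:]=cv2.resize(w["image"][70:250,250:370,::-1],(400,600),interpolation=cv2.INTER_CUBIC)
cv2.imwrite("pics/final.png",cv)
# predicted rim corners of a home cup, z=73
t=np.radians(8.5);ex=np.array([np.cos(t),np.sin(t)]);ey=np.array([-ex[1],ex[0]])
for i,j in((1,1),(1,-1),(-1,-1),(-1,1)):
    p=np.array([536.2,-29.8])+i*38*ex+j*30*ey
    r=w2p(w,[*p,73]);print("rim px",r.round(1),"canvas",(400+(r[0]-250)*400/120).round(),((r[1]-70)*600/180).round(), "if on rim",w2p(w,[*p,99]).round(1))
E
```

```text
19.65 [507.78986068 -33.86156906 289.92612504] [-0.60031596  0.25429535 -0.25932333] 0.9990097208898256
rim px [285.5 115.7] canvas 518.0 152.0 if on rim [282.3 116. ]
rim px [351.2 115.8] canvas 737.0 153.0 if on rim [354.6 116.1]
rim px [348.9 196.1] canvas 730.0 420.0 if on rim [351.7 203.7]
rim px [287.7 196.1] canvas 526.0 420.0 if on rim [285.  203.7]
```

View pics/final.png

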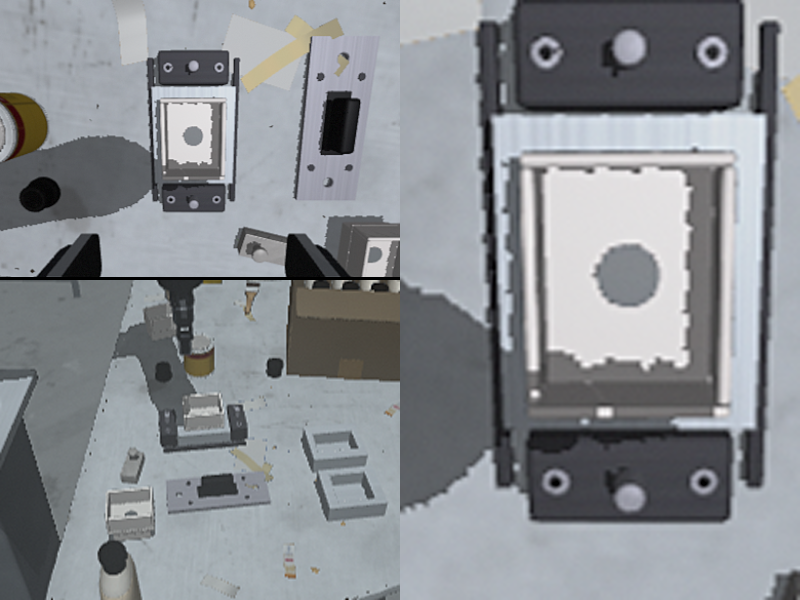

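The last composite shows cup A seated between the dowels. Its rim corners are at canvas (517,154), (736,153), (728,424) and (527,420), against a home prediction of (518,152), (737,153), (730,420) and (526,420). Sitting on the rim, the bottom edge would be near row 445. Cup C stands upright, the plate lies flat and the bystanders look unmoved, so I'm handing in.

```bash
python3 -c "
from plant import ctrl
print(ctrl.observe()['joint_vel'].round(4)); print(ctrl.job_done())"
```

```text
[-0.0007 -0.0019  0.0031  0.0037 -0.0013 -0.0006]
the job is handed in; nothing more can be done
None
```

The job is done and handed in at about 20 s of robot time, well inside the 72 s limit. I got no verdict back.

- **Plate:** I lifted it straight and level off the dowels. It now lies flat on the table at about (570, -185) mm, roughly 159 mm from the fixture's centre.
- **First cup tried (right of the fixture):** It stopped on the rim with its origin about 33 mm up, even after a small search. I stood it back on the table at about (430, -260) mm.
- **Cup in the nest:** The second cup I tried (the far one on the left) went in. It came to rest at 121.3 mm tool height, against 121.4 mm predicted for fully home.
- **Third cup:** Not needed, so I left it where it stood at about (424, 301) mm, upright and well clear.

**Last checks:** The last picture shows the seated cup's rim within about 2 px of the fully home prediction. The plate is flat, the first cup is upright, the bystanders in view look unmoved, and the gripper is empty and clear.

**Did not agree:**
- The top and side cameras put the first cup about 30 mm apart, so I grasped from wrist views instead.
- The wrist camera measured the dowel spacing as 130–132 mm instead of 136 mm. I used the plate's corners and the tool pose at the plate grasp to place the fixture.
- A sideways force of about 11 N showed as the cup seated. I did not correct it before opening the gripper, and the cup stayed in place.

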